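# Wind the badge die table up to the gauge

## Robot

A 7-joint arm with a two-finger parallel gripper is mounted at the origin on the work surface. World frame = base frame: x ahead of the robot, y to its left, z up, the work surface at z = 0. Lengths are in m, angles in degrees, forces in N, time in s.
With the tool pointing down it reaches from about 0.4 to 0.875 m from the base axis. Payload 6.5 kg.
Tool frame: the origin (TCP) lies midway between the tips of the shut fingers; the grasp point (between the pads) lies 19 mm behind it; z points along the fingers, y is the line along which they close (so a half turn about z gives the same grasp; the last joint's range is limited). The gripper opens to 88 mm and grips with 3 to 60 N. Pads are 18 mm wide; open, the fingers measure 123 mm over their backs; the gripper's body (75 mm by 187 mm) begins 45 mm behind the grasp point.
Start: joints at [-67.105, 30.733, -0.252, 88.115, 0.149, 61.152, -4.079], TCP at [0.292, 0.581, 0.216] pointing down, gripper open.
Joint ranges: [-154.64, 154.64], [-21.42, 123.67], [-72.66, 72.17], [13.99, 137.28], [-74.86, 254.86], [10.95, 109.41], [-158.01, 158.01]. Speed limits (degrees/s): [136.94, 136.94, 180, 180, 180, 180, 180].

## Interface

Orientations are given as [roll, pitch, yaw] about the fixed x, y, z axes, in that order (R = Rz(yaw) Ry(pitch) Rx(roll)).
In Python, from workcell import robot gives the robot as it stands.
- The arm moves only by the shell command python3 -m handwheel 'ROWS' [FORCE]. ROWS is JSON, a list of rows, each a list of 7 numbers: the opening in per cent of the stroke, from 0 (shut) to 100 (fully open), then the shift along the tool's x, y, z in mm, then the turn, a rotation vector about the tool's x, y, z in degrees. In form: [[gripper, tx, ty, tz, rx, ry, rz], ...]. A call has 1 to 20 rows; each row is the pose to reach, as a shift and turn from the pose commanded when the call began, along the tool's axes at that moment; what a row does not reach only later rows make up. A row lasts 1/10 s, in which the tool goes at most 50 mm and 8.59 degrees, less where a joint would pass 70% of its speed; a pose out of reach is approached as far as the arm can. A call with a gripper value outside its range is refused whole. The fingers move at their own pace and stop on an object; FORCE is the grip in N (left out, the last holds). Time passes only in rows, so rows that repeat a pose let the fingers close. It gives the time, the measured TCP pose, the force, the opening and the grip force at its end, in the units of the state.
- robot.observe(): the state, without advancing time (a new reading comes with each control period).
- robot.read_camera(name): name is "side" or "top" or "wrist"; returns the picture (400x640x3 uint8, red, green, blue); there is no depth.
- robot.calibration(name): a dict with "K" (3x3 intrinsics, pixels), "dist" ([k1, k2, p1, p2, k3] as OpenCV has them; the pictures are not rectified), "position" and "attitude" of the camera in the world; the wrist camera has in their place "mount" (4x4, takes a point from camera to tool coordinates, whose origin is the TCP and whose axes are the flange's). Camera axes: x right, y up, looking along -z (the intrinsics and any distortion apply to the point x, -y, -z); pixel columns grow to the right and rows downward; lengths in m; the calibration is good to about 2 mm. A picture is of the moment at which its call begins: read the wrist's pose just before it. calibration takes no time and is no camera call.
- robot.hand_in(): hands the job in; it is judged then, once.
The state is a dict: "time": time; "q": joint angles; "qvel": joint speeds; "effort": joint torques, N m; "eef_pos": TCP position; "tcp_rot": TCP orientation; "force": force on the tool from outside, world axes, zero at the start; "wrist_torque": the same for the moment, N m; "grip_width": finger opening in m; "grip_force": force on a finger pad.
Only numpy, scipy, OpenCV 4.12 (cv2) and the standard library are available. Lean on these libraries where they do the work, as an engineer would, in place of code of your own. Each camera call takes 0.05 s, during which the arm holds its last target. There are 200 camera calls.

## Task

Fit the loose crank handle onto the square shaft of the screw-jack stand, pushed fully home and without forcing it, and wind it by its grip until the top of the aluminium platform is flush with the top of the gauge tongue beside it. Turn the jack with the crank only, leave the gauge and the other things on the desk where they are, and leave the crank on the shaft.

Things in the scene. Friction and masses are not known exactly. Their poses are not given: they have to be found in the camera images.
- jack: Grey screw-jack stand screwed to the desk; base plate 270 x 120 x 12 mm. Origin on the desk under the axis of its vertical input shaft, z up, +x from the shaft towards the platform, centred 135 mm away. The shaft stands on a 60 x 60 mm gear housing with a round collar, 44 mm across. Clockwise from above raises the platform, 12 mm for each full turn; anticlockwise lowers it.
- shaft_seat (a point): Centre of the collar's top face, at the foot of the square shaft, 108 mm above the desk: where the crank's origin lies when fully home. Axes as the fixed stand's, not the shaft's. The shaft needs about 0.2 N m (3 N at the grip) and stays where it is left. Over 120 N of contact between crank and jack spoils it; the leverage multiplies hand force, so keep that under about 15 N.
- shaft_top (a point): Centre of the top end of the square steel shaft, 18 mm wide, 26 mm above shaft_seat, its last 1 mm bevelled to 15 mm. The square stands at any angle about the vertical, and this angle is not reported: it must be seen, or felt by turning the crank on it under light pressure until it drops. Axes as the fixed stand's.
- platform_edge (a point): Point on the top face of the aluminium platform (110 x 100 x 12 mm, carrying a round steel die 62 mm across, 14 mm high), at the middle of its edge next to the gauge: 135 mm along +x and 50 mm along +y of the stand. It starts 62 to 70 mm above the desk and must rise to the height of gauge_top; it can go up to 102 mm.
- gauge_top (a point): Point on the top face of the flat steel gauge tongue (40 x 38 x 8 mm, clamped on a post that ends 127 mm above the desk), near its edge next to the platform, 6 mm farther along the stand's +y than platform_edge. 82 to 92 mm above the desk; not to be moved.
- crank: Loose dark steel crank, 0.4 to 0.55 kg, on the desk, socket down. Origin at the centre of the hub's underside, z up, x along the arm towards the grip. Hub 36 x 36 mm, 38 mm tall, sides along x and y; square socket in its underside 20 mm wide, 28 mm deep, parallel to the sides. Arm 24 x 9 mm, level with the underside, to 91 mm; balance block 24 mm wide, 20 high, to -48 mm. Take the hub by its y sides.
- grip_mid (a point): Middle of the crank's upright round black grip, 25 mm across, 66 mm tall, 75 mm from the hub's centre, its ends 16 and 82 mm above the hub's underside. It turns freely on its pin, so it can be led round without turning the hand; fingertips higher than 38 mm above the underside pass over the hub.
- tins: Stack of steel badge tins, 58 mm across and 35 mm high; to be left alone.
- pot: Clear plastic pot with a white lid, 62 mm across and 60 mm high; to be left alone.
- mouse: Black computer mouse, 100 x 60 x 30 mm; to be left alone.
Not all that is in view belongs to the job. What is shaped like the crank but purple or red is not meant.

How it is judged:
By the outcome, as a careful person would: the job done as asked, in the order asked, and still so for the second after the job is handed in, with the robot touching nothing.
It also fails if it takes over 72 s, if anything falls off the work surface, if the arm or the gripper's body presses on something with over 40 N, if the wrist force passes 120 N, or if a joint passes its speed limit or range.

## Working session

There is one attempt and no reset: what is moved stays moved. The work goes in short steps, Python scripts to look and compute and a shell command to move; the robot and the scene stay as the last step left them, time stands still between calls to the robot, and variables do not carry over. Pictures are saved under pics/ and viewed, at most 10 in all, crops included, and the job is handed in when it is done.

```bash
ls; mkdir -p pics
cat > h.py <<'E'
import numpy as np,cv2
from scipy.spatial.transform import Rotation as R
from workcell import robot
def campose(name,st=None):
    c=robot.calibration(name)
    if 'mount' in c:
        st=st or robot.observe(); M=np.array(c['mount'])
        T=np.eye(4);T[:3,:3]=R.from_euler('xyz',st['tcp_rot'],degrees=True).as_matrix();T[:3,3]=st['eef_pos']
        W=T@M; return c,W[:3,:3],W[:3,3]
    a=np.array(c['attitude'])
    Rm=a if a.shape==(3,3) else R.from_euler('xyz',a,degrees=True).as_matrix()
    return c,Rm,np.array(c['position'])
def ray(name,px,st=None):
    c,Rm,p=campose(name,st)
    u=cv2.undistortPoints(np.array(px,float).reshape(-1,1,2),np.array(c['K']),np.array(c['dist'])).reshape(-1,2)
    d=np.c_[u[:,0],-u[:,1],-np.ones(len(u))]@Rm.T
    return p,d
def plane(name,px,z,st=None):
    p,d=ray(name,px,st); return p+d*((z-p[2])/d[:,2])[:,None]
def proj(name,P,st=None):
    c,Rm,p=campose(name,st); q=(np.atleast_2d(P)-p)@Rm; q=q*[1,-1,-1]
    return cv2.projectPoints(q,np.zeros(3),np.zeros(3),np.array(c['K']),np.array(c['dist']))[0].reshape(-1,2)
def tri(n1,p1,n2,p2,s1=None,s2=None):
    a,d=ray(n1,p1,s1);b,e=ray(n2,p2,s2);d=d[0];e=e[0]
    s=np.linalg.lstsq(np.c_[d,-e],b-a,rcond=None)[0]
    x,y=a+s[0]*d,b+s[1]*e; return (x+y)/2,np.linalg.norm(x-y)
def snap(name,f):
    st=robot.observe(); im=robot.read_camera(name); cv2.imwrite('pics/'+f,im[:,:,::-1]); return im,st
E
python3 - <<'E'
from h import *
for n in ['top','side','wrist']: print(n,robot.calibration(n))
print(robot.observe())
snap('top','top0.png');snap('side','side0.png')
E
```

```text
pics
top {'K': array([[479.52837794,   0.        , 320.24121558],
       [  0.        , 479.52837794, 187.87039876],
       [  0.        ,   0.        ,   1.        ]]), 'dist': array([-0.04668626,  0.        ,  0.        ,  0.        ,  0.        ]), 'position': array([ 0.23427491, -0.06228519,  1.34305442]), 'attitude': array([ 13.15995944,   0.33927047, -91.19256936])}
side {'K': array([[505.32445748,   0.        , 324.88082585],
       [  0.        , 505.32445748, 191.80273587],
       [  0.        ,   0.        ,   1.        ]]), 'dist': array([-0.10642713,  0.        ,  0.        ,  0.        ,  0.        ]), 'position': array([-0.29288174, -1.01425983,  1.03293812]), 'attitude': array([ 53.05287839,   0.62764392, -40.91896139])}
wrist {'K': array([[295.47298415,   0.        , 316.78434581],
       [  0.        , 295.47298415, 201.41234067],
       [  0.        ,   0.        ,   1.        ]]), 'dist': array([-0.0410491,  0.       ,  0.       ,  0.       ,  0.       ]), 'mount': array([[ 9.79819260e-04,  9.61716152e-01,  2.74045768e-01,
         7.01296724e-02],
       [ 9.99999
[... 235 characters left out ...]
0]])}
{'time': 0.0, 'q': array([-67.10354675,  30.77532778,  -0.25408178,  88.16860451,
         0.14897884,  61.15078378,  -4.08029353]), 'qvel': array([-0.01432451, -0.05222789,  0.10005361,  0.11531059, -0.11278808,
       -0.04332339,  0.04811765]), 'effort': array([ 2.52211248e-04, -5.70991623e+01,  9.90624055e-01, -2.51602346e+01,
       -5.63434255e-02,  1.80055032e-02,  1.49720122e-04]), 'eef_pos': array([0.29168755, 0.58017641, 0.21507792]), 'tcp_rot': array([-1.79905878e+02,  7.07947497e-03,  1.53313659e+02]), 'force': array([ 0.28213936, -0.51114424,  0.15192543]), 'wrist_torque': array([ 0.02468531, -0.04370677,  0.01530781]), 'grip_force': 0.0, 'grip_width': 0.08812300167409694}
```

View pics/top0.png

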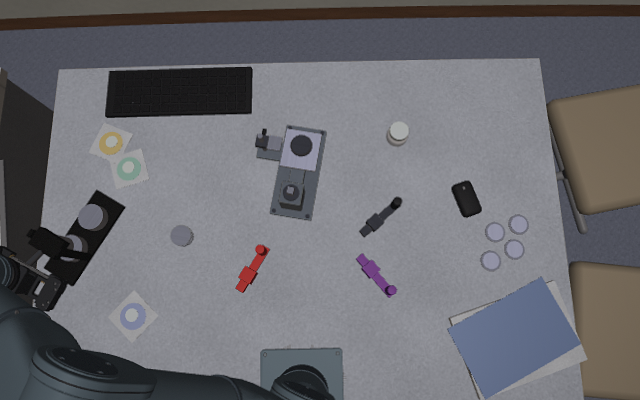

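View pics/side0.png

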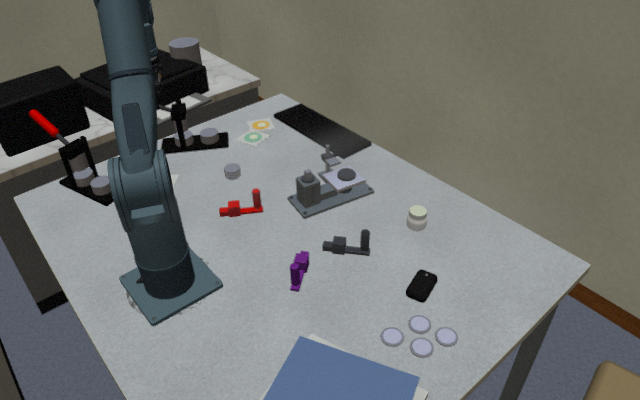

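The top view shows the dark crank's hub near (376,220) and its grip near (397,201). The jack shaft is near (291,189), the platform near (301,147) and the gauge near (268,143).

Run:
```python
from h import *
print('hub',plane('top',[376,220],.038),'grip',plane('top',[397,202],.082))
print('shaft',plane('top',[291,188],.134),'plat',plane('top',[301,147],.066+.014))
print('tri shaft',tri('top',[291,188],'side',[308,171]))
im=cv2.imread('pics/top0.png');s=cv2.imread('pics/side0.png')
a=cv2.resize(im[110:240,240:420],None,fx=4.4,fy=4.4,interpolation=cv2.INTER_CUBIC)
cv2.imwrite('pics/c1.png',a)
```

```text
hub [[ 0.44531059 -0.21244649  0.038     ]] grip [[ 0.48572481 -0.26604161  0.082     ]]
shaft [[0.51839431 0.01473215 0.134     ]] plat [[ 0.64676603 -0.01023674  0.08      ]]
tri shaft (array([0.51800006, 0.01554136, 0.13107291]), np.float64(0.0024619318936812185))
```

View pics/c1.png

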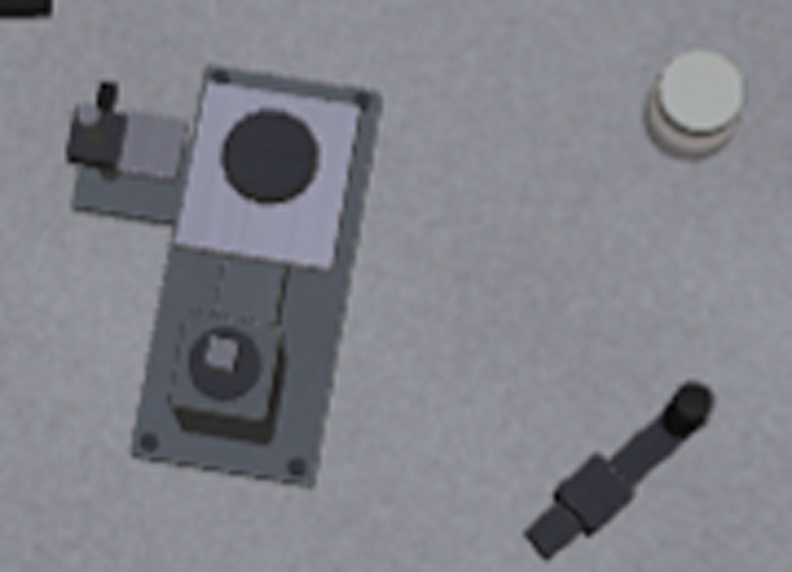

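The enlarged crop shows the shaft square at (290,190), the hub top at (375,222) and the grip top at (397,202). Next I'll take a close look at the shaft on the way to the crank.

```bash
cat >> h.py <<'E'
def rel(P,yaw=None):
    "tool-axis shift in mm (and rz deg) from the measured pose to world TCP P / tool yaw"
    st=robot.observe(); Rm=R.from_euler('xyz',st['tcp_rot'],degrees=True)
    d=Rm.inv().apply(np.array(P)-st['eef_pos'])*1000
    rz=None if yaw is None else -((yaw-st['tcp_rot'][2]+180)%360-180)
    print('rel',d.round(1),rz)
E
python3 -m handwheel '[[100,-50,-44,0,0,0,0],[100,-100,-88,0,0,0,3],[100,-150,-132,0,0,0,6],[100,-200,-176,0,0,0,10],[100,-250,-220,0,0,0,14],[100,-300,-265,0,0,0,18],[100,-350,-310,0,0,0,23],[100,-400,-354,0,0,0,23],[100,-455,-403,0,0,0,23],[100,-455,-403,0,0,0,23],[100,-455,-403,0,0,0,23],[100,-455,-403,0,0,0,23],[100,-455,-403,0,0,0,23],[100,-455,-403,0,0,0,23],[100,-455,-403,0,0,0,23],[100,-455,-403,0,0,0,23],[100,-455,-403,0,0,0,23],[100,-455,-403,0,0,0,23]]'
python3 - <<'E'
from h import *
im,st=snap('wrist','w1.png'); print(st['time'],st['eef_pos'],st['tcp_rot'],st['qvel'].round(1))
E
```

```text
time: 1.9
eef_pos: [0.5173, 0.0174, 0.2159]
tcp_rot: [180.0, -0.0, 130.4]
force: [-0.1, 0.4, 1.1]
grip_width: 0.088
grip_force: 0.0
1.9 [0.51725269 0.01743807 0.21592481] [ 1.79994927e+02 -1.62747520e-02  1.30420761e+02] [ 0.4  0.   0.2 -0.   0.   0.   0.1]
```

View pics/w1.png

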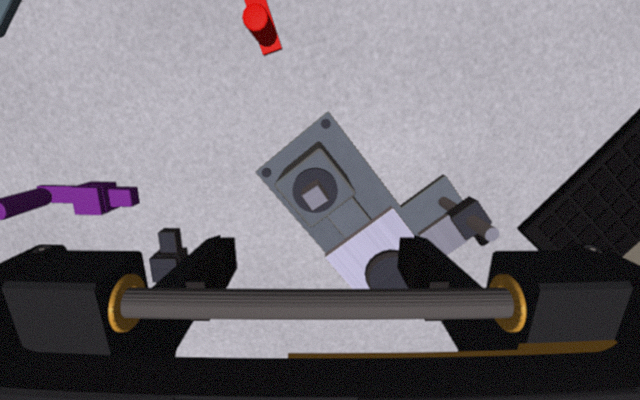

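The wrist view shows the shaft's light square at about (315,197), on the dark collar. I'll segment it for its centre and angle.

Run:
```python
from h import *
im=cv2.imread('pics/w1.png');st=robot.observe()
# robot unmoved since picture
g=cv2.cvtColor(im,cv2.COLOR_BGR2GRAY); x0,y0,w=292,172,48
c=g[y0:y0+w,x0:x0+w]; 
print(c[::4,::4])
b=(c>105).astype(np.uint8)
n,l,s,ce=cv2.connectedComponentsWithStats(b,connectivity=4)
k=l[25,23]; print(s,k)
m=(l==k).astype(np.uint8)
cn=max(cv2.findContours(m,0,cv2.CHAIN_APPROX_NONE)[0],key=len).reshape(-1,2)+[x0,y0]
W=plane('wrist',cn,.134,st)[:,:2]*1000
r=cv2.minAreaRect(W.astype(np.float32)); print(r)
Wb=cn.mean(0); print(Wb)
# jack yaw: base plate far corners bolts, z=.012
p=plane('wrist',[[326,123],[266,173]],.012,st);print(p);d=p[0]-p[1];print('base short side yaw',np.degrees(np.arctan2(d[1],d[0])))
```

```text
[[107 110  88  56  65  66  62  63  61  64 108 105]
 [110  92  61  60  58  56  63  63  61  56  64 107]
 [110  61  64  63  64  64  66  62  62  59  58 103]
 [103  59  64  63  64  66  66  56  59  64  61  73]
 [ 86  65  59  64  67 100 146  73  57  62  60  62]
 [ 90  62  63  65 132 142 135 141  51  61  62  66]
 [102  65  65 143 138 140 141 143 121  61  62  74]
 [109  60  67  80 144 143 143 142 149  79  61 105]
 [105 104  64  65 123 140 140 132  58  63  80 109]
 [102 100 101  62  58 140  89  60  58  82 105  97]
 [104  99 110 106 107  78  77  91 111 112 107 114]
 [177 107 100 107 110 105 111 107 105 106 112 114]]
[[   0    0   48   48 1498]
 [   0    0    6   10   32]
 [   6    0    1    1    1]
 [  39    0    9   19   59]
 [   0   11    1    1    1]
 [  11   14   25   24  335]
 [  40   20    8   17   47]
 [   0   25   37   23  171]
 [  37   36    4    3    9]
 [  36   36   12   12   96]
 [   0   37    1    1    1]
 [   0   38    7   10   43]
 [  32   43    2    2    3]
 [   7   44    1    1    1]
 [   8   45    1    1    1]
 [  30   45    1    1    1]
 [  13   46    1    1    1]
 [  32   46    1    1    1]
 [  33   47    3    1    3]] 5
((514.6069946289062, 17.5920352935791), (16.27812385559082, 16.36138343811035), 74.08904266357422)
[314.68421053 197.57894737]
[[ 0.48477038  0.07300651  0.012     ]
 [ 0.46694666 -0.02360973  0.012     ]]
base short side yaw 79.54761791354879
```

Shaft: about (0.5146, 0.0176), with the square at -16° mod 90. Next: above the crank.

Run:
```python
from h import *
print(plane('top',[375.2,222.3],.038),plane('top',[396.8,201.6],.082));rel([.441,-.211,.19],130)
```

```text
[[ 0.43896872 -0.20994873  0.038     ]] [[ 0.48683066 -0.2655665   0.082     ]]
rel [-124.3 -206.    25.9] 0.3937666682023462
```

```bash
python3 -m handwheel '[[100,-25,-41,0,0,0,0],[100,-50,-82,0,0,0,0],[100,-75,-123,0,0,0,0],[100,-100,-164,10,0,0,0],[100,-124,-206,25,0,0,0],[100,-124,-206,25,0,0,0],[100,-124,-206,25,0,0,0],[100,-124,-206,25,0,0,0],[100,-124,-206,25,0,0,0],[100,-124,-206,25,0,0,0]]'
python3 - <<'E'
from h import *
im,st=snap('wrist','w2.png'); print(st['time'],st['eef_pos'],st['tcp_rot'],st['qvel'].round(1))
E
```

```text
time: 2.95
eef_pos: [0.4414, -0.2103, 0.1912]
tcp_rot: [180.0, 0.0, 130.5]
force: [-0.0, 0.0, -0.1]
grip_width: 0.0882
grip_force: 0.0
2.95 [ 0.44144204 -0.2102604   0.19115815] [1.79963292e+02 1.64856284e-02 1.30459909e+02] [ 0.3 -0.   0.4  0.1  0.1  0.   0. ]
```

View pics/w2.png

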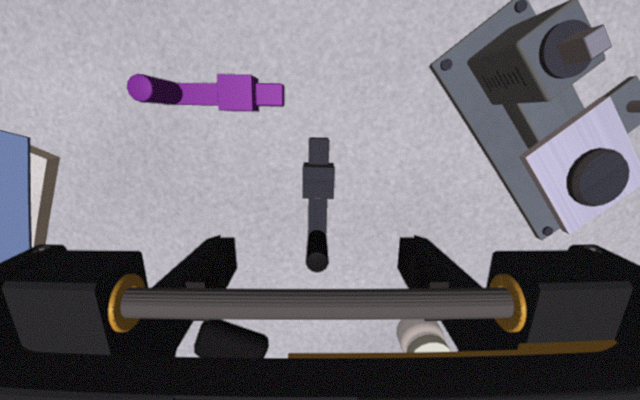

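The wrist view shows the dark crank upright in the image: block at (318,150), hub at (318,181), grip at (317,258), nearly in line with the tool x axis.

Run:
```python
from h import *
im=cv2.imread('pics/w2.png');st=robot.observe()
g=cv2.cvtColor(im,cv2.COLOR_BGR2GRAY).astype(int)
m=(g<110)
for r in list(range(136,230,4)):
    xs=np.where(m[r,290:346])[0]+290
    print(r,xs.min() if len(xs) else None,xs.max() if len(xs) else None,g[r,319])
L=[];Rr=[]
for r in range(170,194):
    xs=np.where(m[r,290:346])[0]+290;L.append([xs.min()-.5,r]);Rr.append([xs.max()+.5,r])
L=np.array(L);Rr=np.array(Rr)
for e in (L,Rr):
    P=plane('wrist',e,.038,st)[:,:2];v=np.polyfit(P[:,0],P[:,1],1);print('edge yaw',np.degrees(np.arctan(v[0])),P.mean(0))
t=np.array([[np.mean([np.where(m[r,290:346])[0].min(),np.where(m[r,290:346])[0].max()])+290,r] for r in (142,150)])
a=np.array([[np.mean([np.where(m[r,290:346])[0].min(),np.where(m[r,290:346])[0].max()])+290,r] for r in (204,220)])
A=plane('wrist',a,.009,st);T=plane('wrist',t,.02,st);d=A.mean(0)-T.mean(0);print('axis yaw',np.degrees(np.arctan2(d[1],d[0])),A,T)
```

```text
136 None None 182
140 309 328 63
144 309 328 59
148 309 328 59
152 309 328 63
156 309 328 65
160 309 328 62
164 303 333 49
168 303 334 63
172 303 334 59
176 303 333 63
180 303 333 61
184 303 333 67
188 303 333 63
192 303 333 58
196 303 333 62
200 309 326 64
204 309 326 64
208 308 326 60
212 308 326 59
216 308 326 62
220 308 326 66
224 308 326 62
228 308 325 62
edge yaw -50.25351657953044 [ 0.4284979  -0.21961216]
edge yaw -50.450627207459355 [ 0.45486143 -0.19709883]
axis yaw -50.46285692026404 [[ 0.46371458 -0.23503067  0.009     ]
 [ 0.47687608 -0.25139237  0.009     ]] [[ 0.41483938 -0.17615542  0.02      ]
 [ 0.42069914 -0.18299738  0.02      ]]
```

Run:
```python
from h import *
im=cv2.imread('pics/w2.png');st=robot.observe()
print(cv2.cvtColor(im,cv2.COLOR_BGR2GRAY)[158:202,[306,330]].T)
P=plane('wrist',[[318.5,198.5],[318.5,162.5]],.038,st);print(P,np.linalg.norm(P[0]-P[1]))
Q=plane('wrist',[[318.5,162.5]],.0,st);
u=np.array([np.cos(np.radians(-50.4)),np.sin(np.radians(-50.4)),0])
c=P[0]-.018*u; print('hub',c); tx=np.linalg.norm
rel(list(c[:2])+[.015],129.6)
```

```text
[[185 189 185 174 102  30  18  39  33  53  59  54  61  67  63  59  64  64
   59  61  61  56  58  61  60  56  60  64  62  60  60  65  60  62  62  61
   61  61  63  69 125 188 195 191]
 [184 189 191 184 143  68  27  28  35  40  63  60  61  67  58  66  61  67
   61  69  64  57  61  64  64  61  64  66  60  64  57  63  60  60  63  60
   65  62  61  61  91 152 189 195]]
[[ 0.4547575  -0.22291004  0.038     ]
 [ 0.42820925 -0.1919153   0.038     ]] 0.04081033601532434
hub [ 0.44328387 -0.2090408   0.038     ]
rel [ -0.2   2.4 176.1] 0.8358377854563344
```

```bash
python3 -m handwheel '[[100,0,1,40,0,0,0.8],[100,0,2.4,80,0,0,0.8],[100,0,2.4,120,0,0,0.8],[100,0,2.4,155,0,0,0.8],[100,0,2.4,175,0,0,0.8],[100,0,2.4,183,0,0,0.8],[100,0,2.4,183,0,0,0.8],[100,0,2.4,183,0,0,0.8],[30,0,2.4,183,0,0,0.8],[30,0,2.4,183,0,0,0.8],[30,0,2.4,183,0,0,0.8],[30,0,2.4,183,0,0,0.8],[30,0,2.4,183,0,0,0.8],[30,0,2.4,183,0,0,0.8]]' 40
```

```text
time: 4.4
eef_pos: [0.4425, -0.2099, 0.008]
tcp_rot: [180.0, 0.0, 129.5]
force: [-0.9, 0.6, 0.5]
grip_width: 0.0423
grip_force: 0.0
```

```bash
python3 -m handwheel '[[20,0,0,0,0,0,0],[20,0,0,0,0,0,0],[20,0,0,0,0,0,0],[20,0,0,-20,0,0,0],[20,0,0,-60,0,0,0],[20,0,0,-100,0,0,0],[20,0,0,-140,0,0,0],[20,0,0,-160,0,0,0],[20,0,0,-160,0,0,0],[20,0,0,-160,0,0,0],[20,0,0,-160,0,0,0],[20,0,0,-160,0,0,0]]' 40
python3 - <<'E'
from h import *
print(robot.observe()['wrist_torque']);rel([.5146,.0176,.168],164)
E
```

```text
time: 5.6
eef_pos: [0.4412, -0.2095, 0.1663]
tcp_rot: [-179.9, -0.1, 129.5]
force: [0.1, -0.6, -5.1]
grip_width: 0.0352
grip_force: 40.0
[0.00690448 0.043087   0.01692596]
rel [128.6 201.1  -1.8] -34.48866050777082
```

```bash
python3 -m handwheel '[[20,12,20,0,0,0,-4],[20,38,60,-2,0,0,-10],[20,64,100,-2,0,0,-17],[20,90,140,-2,0,0,-24],[20,115,180,-2,0,0,-31],[20,128,201,-2,0,0,-34.4],[20,128.6,201,-2,0,0,-34.4],[20,128.6,201,-2,0,0,-34.4],[20,128.6,201,-2,0,0,-34.4],[20,128.6,201,-2,0,0,-34.4],[20,128.6,201,-2,0,0,-34.4]]' 40
python3 - <<'E'
from h import *
a,st=snap('side','s2.png');b,_=snap('top','t2.png')
print(st['eef_pos'],st['tcp_rot']);rel([.5146,.0176,.136],164)
p=proj('side',[.515,.017,.134])[0];q=proj('top',[.515,.017,.134])[0];print(p,q)
A=a[110:220,245:375,::-1];B=b[135:245,225:355,::-1]
cv2.imwrite('pics/c2.png',cv2.resize(np.hstack([A,B]),None,fx=3,fy=3,interpolation=cv2.INTER_CUBIC))
E
```

```text
time: 6.7
eef_pos: [0.5155, 0.016, 0.1699]
tcp_rot: [-180.0, -0.0, 163.8]
force: [-0.6, 0.2, -4.9]
grip_width: 0.0356
grip_force: 40.0
[0.51547526 0.01598052 0.16987857] [-1.79975847e+02 -4.65691267e-03  1.63792316e+02]
rel [ 1.3  0.7 33.9] -0.15468623606986398
[307.31935517 170.30560302] [290.13371454 189.29529203]
```

View pics/c2.png

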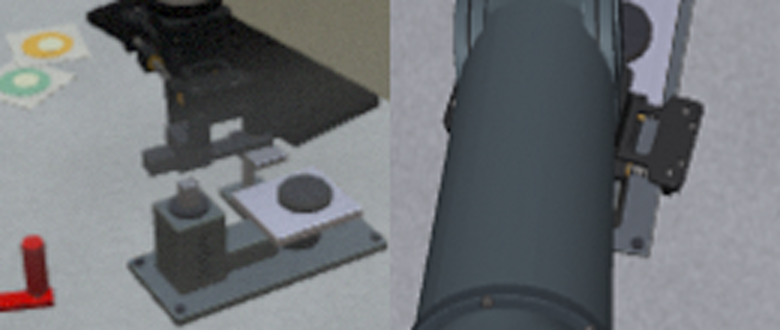

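The side view (left) shows the crank held over the shaft and roughly in line with it. I'll lower to just into contact.

```bash
python3 -m handwheel '[[20,1.3,0.7,15,0,0,0],[20,1.3,0.7,24,0,0,0],[20,1.3,0.7,26,0,0,0],[20,1.3,0.7,28,0,0,0],[20,1.3,0.7,29,0,0,0],[20,1.3,0.7,30,0,0,0],[20,1.3,0.7,30,0,0,0],[20,1.3,0.7,30,0,0,0]]' 40
```

```text
time: 7.6
eef_pos: [0.5148, 0.0182, 0.1401]
tcp_rot: [180.0, 0.0, 163.9]
force: [-0.3, 0.3, -4.6]
grip_width: 0.0349
grip_force: 40.0
```

```bash
python3 -m handwheel '[[20,0,0,1,0,0,0],[20,0,0,2,0,0,0],[20,0,0,3,0,0,0],[20,0,0,3,0,0,0],[20,0,0,3,0,0,0]]' 40
python3 - <<'E'
from h import *
print(robot.observe()['wrist_torque'])
E
```

```text
time: 8.1
eef_pos: [0.5146, 0.0182, 0.1369]
tcp_rot: [-180.0, -0.0, 163.9]
force: [0.4, -0.3, -4.9]
grip_width: 0.0356
grip_force: 40.0
[-0.01087114 -0.03070931 -0.02891545]
```

It is inside the socket with no contact force, so I'll continue down.

```bash
python3 -m handwheel '[[20,0,0,2,0,0,0],[20,0,0,4,0,0,0],[20,0,0,6,0,0,0],[20,0,0,8,0,0,0],[20,0,0,10,0,0,0],[20,0,0,12,0,0,0],[20,0,0,14,0,0,0],[20,0,0,16,0,0,0],[20,0,0,17,0,0,0],[20,0,0,18,0,0,0],[20,0,0,18,0,0,0],[20,0,0,18,0,0,0]]' 40
python3 - <<'E'
from h import *
print(robot.observe()['wrist_torque'])
E
```

```text
time: 9.3
eef_pos: [0.5147, 0.0182, 0.119]
tcp_rot: [180.0, 0.0, 163.9]
force: [-0.1, -0.3, -6.0]
grip_width: 0.0353
grip_force: 40.0
[ 0.08091713 -0.05153195  0.02336064]
```

```bash
python3 -m handwheel '[[20,0,0,1,0,0,0],[20,0,0,1.5,0,0,0],[20,0,0,2,0,0,0],[20,0,0,2.5,0,0,0],[20,0,0,2.5,0,0,0],[20,0,0,2.5,0,0,0]]' 40
```

```text
time: 9.9
eef_pos: [0.5146, 0.0182, 0.1164]
tcp_rot: [-180.0, -0.0, 163.9]
force: [-0.1, -0.3, -4.9]
grip_width: 0.0357
grip_force: 40.0
```

```bash
python3 -m handwheel '[[20,0,0,0.5,0,0,0],[20,0,0,1,0,0,0],[20,0,0,1,0,0,0],[20,0,0,1,0,0,0]]' 40
```

```text
time: 10.3
eef_pos: [0.5148, 0.0182, 0.1159]
tcp_rot: [180.0, 0.0, 163.9]
force: [-3.7, -0.1, 5.3]
grip_width: 0.0352
grip_force: 40.0
```

Seated: contact is felt at underside height 0.108. Next I release, rise, and go over to the grip.

```bash
python3 -m handwheel '[[45,0,0,-0.5,0,0,0],[60,0,0,-0.5,0,0,0],[100,0,0,-0.5,0,0,0],[100,0,0,-0.5,0,0,0],[100,0,0,-0.5,0,0,0],[100,0,0,-30,0,0,0],[100,0,0,-65,0,0,0],[100,0,0,-95,0,0,0],[100,0,0,-95,0,0,0],[100,-35,0,-95,0,0,0],[100,-75,0,-95,0,0,0],[100,-75,0,-95,0,0,0],[100,-75,0,-95,0,0,0],[100,-75,0,-95,0,0,0]]' 10
python3 - <<'E'
from h import *
im,st=snap('wrist','w3.png');a,_=snap('side','s3.png')
print(st['time'],st['eef_pos'],st['tcp_rot'])
u=np.radians(-16.1);G=np.array([.5148+.075*np.cos(u),.0182+.075*np.sin(u),.190]);print(proj('wrist',G,st),proj('side',G));rel([G[0],G[1],.153],164)
A=a[110:220,245:375,::-1]
cv2.imwrite('pics/c3.png',np.hstack([cv2.resize(im[:300,170:500,::-1],(440,400)),cv2.resize(A,(360,305),interpolation=cv2.INTER_CUBIC)[:, :] if 0 else cv2.resize(A,(360,400),interpolation=cv2.INTER_CUBIC)]))
E
```

```text
time: 11.7
eef_pos: [0.5855, -0.0022, 0.2097]
tcp_rot: [-180.0, -0.1, 163.9]
force: [-0.9, 0.4, 0.2]
grip_width: 0.088
grip_force: 0.0
11.7 [ 0.58545189 -0.00224334  0.20965083] [-1.79978573e+02 -1.06647997e-01  1.63929101e+02]
[[316.74512029 226.67941771]] [[328.51851575 149.49003991]]
rel [-1.3 -0.2 57.2] -0.05242493436969653
```

View pics/c3.png

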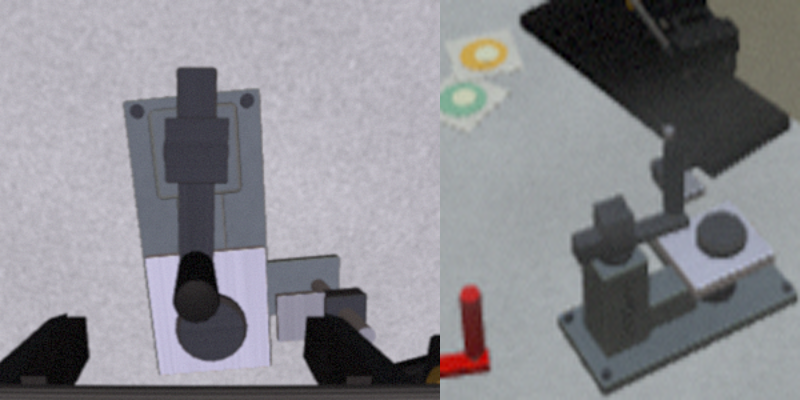

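The pictures show the crank seated on the shaft with its grip above the platform, where predicted. Next I take the grip lightly.

```bash
python3 -m handwheel '[[100,-1,0,20,0,0,0],[100,-1.3,0,40,0,0,0],[100,-1.3,0,52,0,0,0],[100,-1.3,0,57,0,0,0],[60,-1.3,0,57,0,0,0],[20,-1.3,0,57,0,0,0],[20,-1.3,0,57,0,0,0],[20,-1.3,0,57,0,0,0],[20,-1.3,0,57,0,0,0],[20,-1.3,0,57,0,0,0],[20,-1.3,0,57,0,0,0],[20,-1.3,0,57,0,0,0],[20,-1.3,0,57,0,0,0],[20,-1.3,0,57,0,0,0],[20,-1.3,0,57,0,0,0]]' 12
```

```text
time: 13.3
eef_pos: [0.588, -0.003, 0.1534]
tcp_rot: [-180.0, 0.0, 163.9]
force: [-0.2, -0.1, -0.2]
grip_width: 0.0245
grip_force: 12.0
```

Run:
```python
from h import *
# meanwhile: heights from w3 picture (pose at that time)
st={'eef_pos':np.array([0.58545189,-0.00224334,0.20965083]),'tcp_rot':[-179.978573,-.106648,163.929101]}
c=np.array([[278.75,192.75],[370.25,186],[372.5,273],[288.5,280.5]])
for z in (.06,.065,.07,.075):
    P=plane('wrist',c,z,st);print(z,[round(np.linalg.norm(P[i]-P[(i+1)%4])*1000,1) for i in range(4)])
    d=P[2]-P[1];print(np.degrees(np.arctan2(d[1],d[0])))
```

```text
0.06 [np.float64(101.7), np.float64(107.9), np.float64(102.3), np.float64(110.3)]
-11.666481842049222
0.065 [np.float64(100.2), np.float64(106.2), np.float64(100.7), np.float64(108.6)]
-11.666481842049228
0.07 [np.float64(98.6), np.float64(104.5), np.float64(99.0), np.float64(106.9)]
-11.666481842049238
0.075 [np.float64(97.0), np.float64(102.8), np.float64(97.4), np.float64(105.2)]
-11.666481842049226
```

```bash
python3 -m handwheel '[[20,0.3,-6.5,0,0,0,0],[20,2.6,-19.4,0,0,0,0],[20,10,-37.5,0,0,0,0],[20,22,-53,0,0,0,0],[20,37.5,-65,0,0,0,0],[20,55.6,-72.4,0,0,0,0],[20,75,-75,0,0,0,0]]' 12; python3 -c "
from h import *
print(robot.observe()['qvel'].round())"
```

```text
time: 14.0
eef_pos: [0.4951, -0.0551, 0.1537]
tcp_rot: [179.9, 0.1, 163.8]
force: [6.4, 5.7, -5.3]
grip_width: 0.0245
grip_force: 12.0
[ -6. -18.  -0.  27.   3. -11.  -6.]
```

Tracking is good. I'll continue a little slower to keep the force low.

```bash
python3 -m handwheel '[[20,5.2,0.2,0,0,0,0],[20,15.6,1.6,0,0,0,0],[20,28.1,5.5,0,0,0,0],[20,39.7,11.4,0,0,0,0],[20,50.2,19.3,0,0,0,0],[20,59.1,28.8,0,0,0,0],[20,66.2,39.8,0,0,0,0],[20,71.3,51.8,0,0,0,0],[20,74.3,64.6,0,0,0,0],[20,75,77.6,0,0,0,0],[20,73.4,90.6,0,0,0,0],[20,69.5,103.1,0,0,0,0],[20,63.6,114.7,0,0,0,0],[20,55.7,125.2,0,0,0,0],[20,46.2,134.1,0,0,0,0],[20,35.2,141.2,0,0,0,0],[20,23.2,146.3,0,0,0,0],[20,10.4,149.3,0,0,0,0],[20,2.6,150,0,0,0,0],[20,0,150,0,0,0,0]]' 12
```

```text
time: 16.0
eef_pos: [0.5361, 0.0901, 0.1531]
tcp_rot: [-180.0, -0.1, 163.9]
force: [-5.2, 0.5, 5.3]
grip_width: 0.0243
grip_force: 12.0
```

```bash
python3 -m handwheel '[[20,-5.2,-0.2,0,0,0,0],[20,-15.6,-1.6,0,0,0,0],[20,-28.1,-5.5,0,0,0,0],[20,-39.7,-11.4,0,0,0,0],[20,-50.2,-19.3,0,0,0,0],[20,-59.1,-28.8,0,0,0,0],[20,-66.2,-39.8,0,0,0,0],[20,-71.3,-51.8,0,0,0,0],[20,-74.3,-64.6,0,0,0,0],[20,-75,-72.4,0,0,0,0],[20,-75,-75,0,0,0,0],[20,-75,-75,0,0,0,0],[20,-75,-75,0,0,0,0]]' 12
python3 - <<'E'
from h import *
im,st=snap('wrist','w4.png');a,_=snap('side','s4.png')
print(st['time'],st['eef_pos'],st['tcp_rot'],st['force'])
A=a[125:205,300:380,::-1]; 
cv2.imwrite('pics/c4.png',np.hstack([cv2.resize(im[120:280,240:480,::-1],(480,400) if 0 else (480,320),interpolation=cv2.INTER_CUBIC),cv2.resize(A,(320,320),interpolation=cv2.INTER_CUBIC)]))
E
```

```text
time: 17.3
eef_pos: [0.5879, -0.0034, 0.1534]
tcp_rot: [-180.0, 0.0, 163.9]
force: [-1.0, 1.0, 0.7]
grip_width: 0.0245
grip_force: 12.0
17.3 [ 0.58793863 -0.00339614  0.15343331] [-1.79957471e+02  2.07307885e-02  1.63916612e+02] [-1.02119478  0.98708868  0.73456325]
```

View pics/c4.png

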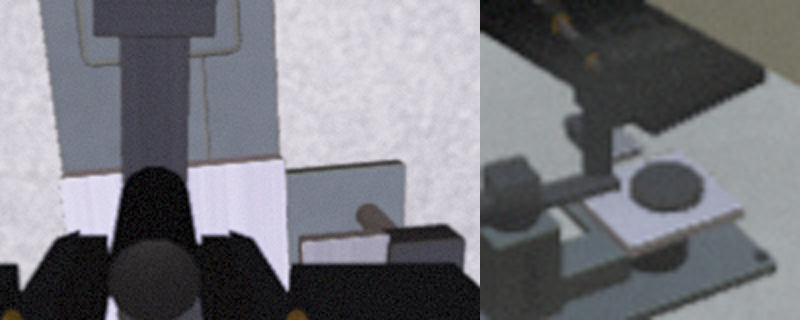

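One turn is done and the platform has risen. I'll release the grip and take two views, one from straight above and one oblique, to triangulate both top faces.

```bash
python3 -m handwheel '[[60,0,0,0,0,0,0],[100,0,0,0,0,0,0],[100,0,0,0,0,0,0],[100,0,0,0,0,0,0],[100,0,0,-30,0,0,0],[100,0,0,-70,0,0,-4],[100,-18,30,-87,0,0,-10],[100,-36.7,60.5,-87,0,0,-16],[100,-36.7,60.5,-87,0,0,-16],[100,-36.7,60.5,-87,0,0,-16],[100,-36.7,60.5,-87,0,0,-16],[100,-36.7,60.5,-87,0,0,-16],[100,-36.7,60.5,-87,0,0,-16]]' 12
python3 - <<'E'
from h import *
import json
im,st=snap('wrist','w5.png');json.dump({k:list(map(float,st[k])) for k in('eef_pos','tcp_rot')},open('w5.json','w'))
print(st['time'],st['eef_pos'],st['tcp_rot']);rel([.56,.09,.18])
E
```

```text
time: 18.7
eef_pos: [0.6395, 0.0441, 0.2404]
tcp_rot: [-180.0, -0.0, 179.8]
force: [-0.3, 0.2, 0.0]
grip_width: 0.0881
grip_force: 0.0
18.7 [0.63954762 0.04410863 0.24041761] [-1.79978407e+02 -1.82744413e-02  1.79831557e+02]
rel [79.8 45.5 60.5] None
```

```bash
python3 -m handwheel '[[100,20,15,0,0,-5,0],[100,50,35,0,0,-13,0],[100,80,45,0,0,-21,0],[100,80,45,5,0,-29,0],[100,80,45,20,0,-37,0],[100,80,45,45,0,-40,0],[100,80,45,60,0,-40,0],[100,80,45,60,0,-40,0],[100,80,45,60,0,-40,0],[100,80,45,60,0,-40,0],[100,80,45,60,0,-40,0],[100,80,45,60,0,-40,0]]' 12
python3 - <<'E'
from h import *
import json
im,st=snap('wrist','w6.png');json.dump({k:list(map(float,st[k])) for k in('eef_pos','tcp_rot')},open('w6.json','w'))
print(st['time'],st['eef_pos'],st['tcp_rot'],st['q'].round())
a=cv2.imread('pics/w5.png');b=im[:,:,::-1]
s5=json.load(open('w5.json'))
E_=[.6574,.0445,.088]
p=proj('wrist',E_,s5)[0].astype(int);q=proj('wrist',E_,st)[0].astype(int);print(p,q)
f=lambda i,c:cv2.resize(i[max(c[1]-60,0):c[1]+60,c[0]-40:c[0]+40],(400,600),interpolation=cv2.INTER_CUBIC)
cv2.imwrite('pics/c5.png',np.hstack([f(a,p),f(b,q)]))
E
```

```text
time: 19.95
eef_pos: [0.5613, 0.0883, 0.1821]
tcp_rot: [-179.7, 40.1, 179.9]
force: [0.1, -0.3, 0.0]
grip_width: 0.0877
grip_force: 0.0
19.95 [0.56125847 0.08831277 0.18212027] [-179.69785379   40.06415348  179.912852  ] [-23.  14.   1. 136. 119.  16. -47.]
[317 198] [276 198]
```

View pics/c5.png

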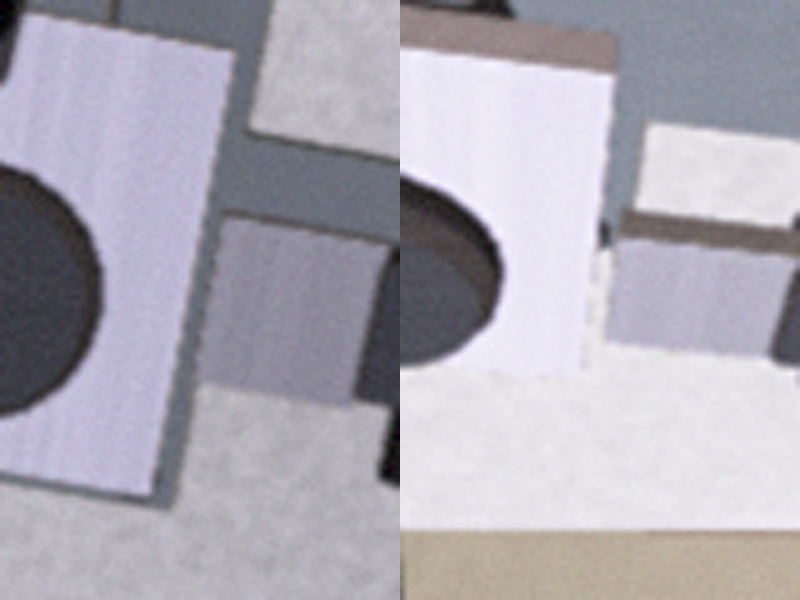

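The crops show matching corners of the platform top (near and far right) and of the gauge tongue (near and far left) in both views. I'll triangulate them.

```bash
cat > t.py <<'E'
from h import *
import json
s5=json.load(open('w5.json'));s6=json.load(open('w6.json'))
def go(pts,o1=(277,138),o2=(236,138)):
    for n,(a,b) in pts.items():
        A=(np.array(a)+.5)/5-.5+o1;B=(np.array(b)+.5)/5-.5+o2
        P,e=tri('wrist',A,'wrist',B,s5,s6);print(n,(P*1000).round(1),'miss',round(e*1000,2))
go({'Pnear':((236,50),(211,74)),'Pfar':((153,496),(182,376)),'Gnear':((222,217),(216,238)),'Gfar':((200,384),(206,342))})
E
python3 t.py
```

```text
Pnear [601.9  51.7  73.8] miss 0.86
Pfar [710.   32.1  73.2] miss 0.51
Gnear [638.   49.   84.8] miss 0.21
Gfar [677.2  43.2  84.6] miss 1.41
```

The gauge is 11.2 mm above the platform, so about 335° more. I'll straighten the hand and return to the grip.

```bash
python3 -m handwheel '[[100,-10,0,-12,0,4,0],[100,-32,0,-38,0,12,0],[100,-35,-20,-30,0,20,0],[100,-38,-50,-20,0,28,0],[100,-40,-75,-12,0,36,0],[100,-45,-91,-10,0,40,0],[100,-45,-91,-10,0,40,0],[100,-45,-91,-10,0,40,0],[100,-45,-91,-10,0,40,0],[100,-45,-91,-10,0,40,0]]' 12
python3 -c "
from h import *
rel([.5878,-.003,.153],163.9)"
```

```text
time: 21.0
eef_pos: [0.5886, -0.001, 0.221]
tcp_rot: [-177.8, 7.1, 179.2]
force: [1.3, -0.7, -0.6]
grip_width: 0.0882
grip_force: 0.0
rel [ 9.2  0.6 67.4] 15.280996915541948
```

```bash
python3 -m handwheel '[[100,0,0,0,0,0,0],[100,0,0,0,0,0,0],[100,0,0,0,0,0,0]]' 12
python3 -c "
from h import *
print(robot.observe()['tcp_rot'],robot.observe()['q'].round())
rel([.5878,-.003,.153],163.9)"
```

```text
time: 21.3
eef_pos: [0.5875, -0.0025, 0.2186]
tcp_rot: [-177.3, 7.3, 179.1]
force: [0.3, 0.7, 0.3]
grip_width: 0.0882
grip_force: 0.0
[-177.32672255    7.33260632  179.05911037] [  2.  21. -10. 104.  10.  49.  75.]
rel [ 8.1  2.5 65. ] 15.159110366276678
```

```bash
python3 -c "
from h import *
st=robot.observe();A=R.from_euler('xyz',st['tcp_rot'],degrees=True);B=R.from_euler('xyz',[180,0,163.9],degrees=True)
print(np.degrees((A.inv()*B).as_rotvec()));rel([.5878,-.003,.215])"
```

```text
[-1.68407807  7.64108801 14.96456457]
rel [ 0.2 -0.3  3.6] None
```

```bash
python3 -m handwheel '[[100,0,0,2,-0.5,2.5,5],[100,0,0,3,-1.1,5.1,10],[100,0.2,-0.3,3.6,-1.7,7.6,15],[100,0.2,-0.3,3.6,-1.7,7.6,15],[100,0.2,-0.3,3.6,-1.7,7.6,15],[100,0.2,-0.3,3.6,-1.7,7.6,15]]' 12
python3 -c "
from h import *
rel([.5878,-.003,.153],163.9)"
```

```text
time: 21.9
eef_pos: [0.5882, -0.0029, 0.2156]
tcp_rot: [180.0, 0.1, 164.0]
force: [-0.1, 0.7, 0.6]
grip_width: 0.0882
grip_force: 0.0
rel [ 0.5 -0.2 62.6] 0.06694047027673378
```

```bash
python3 -m handwheel '[[100,0,0,20,0,0,0],[100,0.5,0,40,0,0,0],[100,0.5,0,55,0,0,0],[100,0.5,0,62,0,0,0],[60,0.5,0,62,0,0,0],[20,0.5,0,62,0,0,0],[20,0.5,0,62,0,0,0],[20,0.5,0,62,0,0,0],[20,0.5,0,62,0,0,0],[20,0.5,0,62,0,0,0],[20,0.5,0,62,0,0,0],[20,0.5,0,62,0,0,0],[20,0.5,0,62,0,0,0],[20,0.5,0,62,0,0,0]]' 12
```

```text
time: 23.3
eef_pos: [0.5887, -0.0032, 0.1537]
tcp_rot: [179.9, 0.0, 163.8]
force: [0.1, 0.8, 0.3]
grip_width: 0.0243
grip_force: 12.0
```

```bash
python3 -m handwheel '[[20,0.2,-5.2,0,0,0,0],[20,1.6,-15.6,0,0,0,0],[20,5.5,-28.1,0,0,0,0],[20,11.4,-39.7,0,0,0,0],[20,19.3,-50.2,0,0,0,0],[20,28.8,-59.1,0,0,0,0],[20,39.8,-66.2,0,0,0,0],[20,51.8,-71.3,0,0,0,0],[20,64.6,-74.3,0,0,0,0],[20,77.6,-75,0,0,0,0],[20,90.6,-73.4,0,0,0,0],[20,103.1,-69.5,0,0,0,0],[20,114.7,-63.6,0,0,0,0],[20,125.2,-55.7,0,0,0,0],[20,134.1,-46.2,0,0,0,0],[20,141.2,-35.2,0,0,0,0],[20,146.3,-23.2,0,0,0,0],[20,149.3,-10.4,0,0,0,0],[20,150,-2.6,0,0,0,0],[20,150,0,0,0,0,0]]' 12
```

```text
time: 25.3
eef_pos: [0.4439, 0.0371, 0.1535]
tcp_rot: [-179.9, -0.0, 163.8]
force: [-0.0, -4.3, 1.1]
grip_width: 0.0247
grip_force: 12.0
```

```bash
python3 -m handwheel '[[20,-0.2,5.2,0,0,0,0],[20,-1.6,15.6,0,0,0,0],[20,-5.5,28.1,0,0,0,0],[20,-11.4,39.7,0,0,0,0],[20,-19.3,50.2,0,0,0,0],[20,-28.8,59.1,0,0,0,0],[20,-39.8,66.2,0,0,0,0],[20,-51.8,71.3,0,0,0,0],[20,-64.6,74.3,0,0,0,0],[20,-77.6,75,0,0,0,0],[20,-90.6,73.4,0,0,0,0],[20,-103.1,69.5,0,0,0,0],[20,-114.7,63.6,0,0,0,0],[20,-125.2,55.7,0,0,0,0],[20,-134.1,46.2,0,0,0,0],[20,-140,37.5,0,0,0,0],[20,-143,31.7,0,0,0,0],[20,-143,31.7,0,0,0,0],[20,-143,31.7,0,0,0,0],[20,-143,31.7,0,0,0,0]]' 12
python3 - <<'E'
from h import *
st=robot.observe();d=st['eef_pos']-[.5148,.0182,0];print(np.degrees(np.arctan2(d[1],d[0])),np.hypot(*d[:2]));rel([.64,.045,.24],180)
E
```

```text
time: 27.3
eef_pos: [0.591, 0.0301, 0.1535]
tcp_rot: [179.9, 0.0, 163.9]
force: [-1.7, 1.7, -0.3]
grip_width: 0.0246
grip_force: 12.0
8.878341352058976 0.07711419446658271
rel [-43.   28.1 -86.4] -16.149196677836358
```

```bash
python3 -m handwheel '[[60,0,0,0,0,0,0],[100,0,0,0,0,0,0],[100,0,0,0,0,0,0],[100,0,0,0,0,0,0],[100,0,0,-30,0,0,0],[100,0,0,-70,0,0,-4],[100,-22,14,-86,0,0,-10],[100,-43,28,-86,0,0,-16],[100,-43,28,-86,0,0,-16],[100,-43,28,-86,0,0,-16],[100,-43,28,-86,0,0,-16],[100,-43,28,-86,0,0,-16],[100,-43,28,-86,0,0,-16]]' 12
python3 - <<'E'
from h import *
import json
im,st=snap('wrist','w7.png');json.dump({k:list(map(float,st[k])) for k in('eef_pos','tcp_rot')},open('w5.json','w'))
print(st['time'],st['eef_pos'],st['tcp_rot']);rel([.53,.1,.20])
E
```

```text
time: 28.6
eef_pos: [0.6393, 0.0434, 0.2396]
tcp_rot: [180.0, 0.0, 179.8]
force: [0.6, -0.7, -0.2]
grip_width: 0.0882
grip_force: 0.0
28.6 [0.63930538 0.04344086 0.23962186] [1.79993670e+02 1.29578234e-02 1.79759915e+02]
rel [109.7  56.   39.6] None
```

```bash
python3 -m handwheel '[[100,25,15,0,0,-5,0],[100,60,35,0,0,-13,0],[100,90,50,0,0,-21,0],[100,110,56,5,0,-29,0],[100,110,56,20,0,-37,0],[100,110,56,35,0,-40,0],[100,110,56,40,0,-40,0],[100,110,56,40,0,-40,0],[100,110,56,40,0,-40,0],[100,110,56,40,0,-40,0],[100,110,56,40,0,-40,0],[100,110,56,40,0,-40,0]]' 12
python3 - <<'E'
from h import *
import json
im,st=snap('wrist','w8.png');json.dump({k:list(map(float,st[k])) for k in('eef_pos','tcp_rot')},open('w6.json','w'))
print(st['time'],st['eef_pos'],st['tcp_rot'],st['q'].round())
a=cv2.imread('pics/w7.png');b=im[:,:,::-1]
s5=json.load(open('w5.json'))
E_=[.6574,.0445,.085]
p=proj('wrist',E_,s5)[0].astype(int);q=proj('wrist',E_,st)[0].astype(int);print(p,q)
f=lambda i,c:cv2.resize(i[max(c[1]-60,0):max(c[1]-60,0)+120,c[0]-40:c[0]+40],(400,600),interpolation=cv2.INTER_CUBIC)
cv2.imwrite('pics/c6.png',np.hstack([f(a,p),f(b,q)]))
E
```

```text
time: 29.85
eef_pos: [0.5298, 0.0998, 0.1995]
tcp_rot: [180.0, 40.0, 179.7]
force: [-0.0, -1.0, -0.5]
grip_width: 0.0881
grip_force: 0.0
29.85 [0.52983269 0.09981966 0.19953522] [179.95362853  40.01721164 179.73973313] [  6.  12. -34. 137. 102.  24. -31.]
[317 198] [270 199]
```

View pics/c6.png

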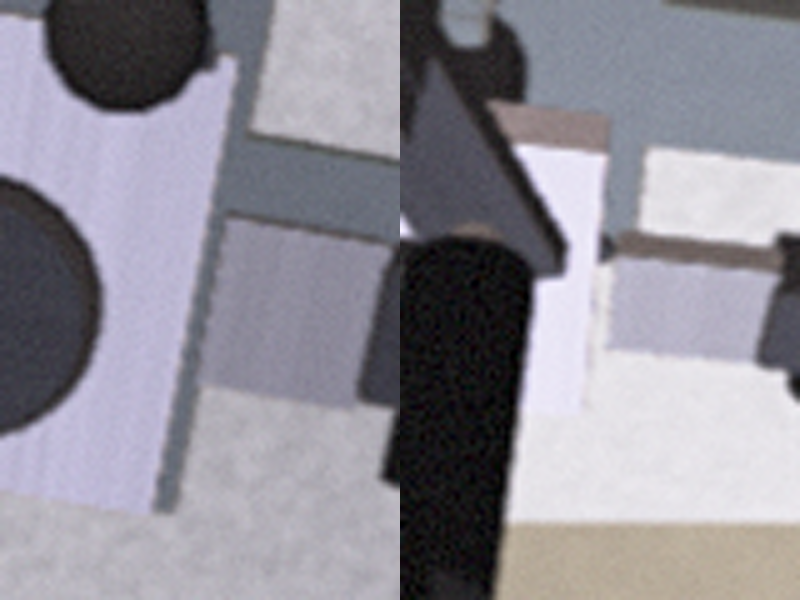

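The last view shows the platform's near and far right corners and the tongue's corners in both pictures. I'll triangulate again.

```bash
sed -i '$d' t.py
cat >> t.py <<'E'
go({'Pnear':((240,54),(205,153)),'Pfar':((155,514),(183,411)),'Gnear':((222,217),(209,260)),'Gfar':((200,384),(205,347))},(277,138),(230,139))
# edge rows, subpixel, down a column: gray profiles of near/far edges
import cv2
for f,cols,o in (('w7',(300,305,318),None),('w8',(266,268,275,280,285),None)):
    g=cv2.cvtColor(cv2.imread(f'pics/{f}.png'),cv2.COLOR_BGR2GRAY)
    for c in cols: print(f,c,list(g[160:225,c]) if f=='w8' else '')
E
python3 t.py
```

```text
Pnear [601.5  52.1  85. ] miss 0.22
Pfar [709.7  32.   83.4] miss 0.9
Gnear [637.3  48.3  86.2] miss 0.04
Gfar [676.9  42.6  84.3] miss 1.36
w7 300 
w7 305 
w7 318 
w8 266 [np.uint8(145), np.uint8(136), np.uint8(134), np.uint8(133), np.uint8(133), np.uint8(136), np.uint8(134), np.uint8(131), np.uint8(149), np.uint8(206), np.uint8(230), np.uint8(233), np.uint8(231), np.uint8(230), np.uint8(232), np.uint8(230), np.uint8(229), np.uint8(232), np.uint8(232), np.uint8(230), np.uint8(231), np.uint8(231), np.uint8(228), np.uint8(231), np.uint8(231), np.uint8(232), np.uint8(230), np.uint8(231), np.uint8(232), np.uint8(234), np.uint8(233), np.uint8(232), np.uint8(232), np.uint8(232), np.uint8(232), np.uint8(233), np.uint8(234), np.uint8(233), np.uint8(234), np.uint8(232), np.uint8(234), np.uint8(234), np.uint8(232), np.uint8(235), np.uint8(233), np.uint8(232), np.uint8(234), np.uint8(232), np.uint8(232), np.uint8(230), np.uint8(231), np.uint8(229), np.uint8(230), np.uint8(232), np.uint8(234), np.uint8(231), np.uint8(227), np.uint8(226), np.uint8(222), np.uint8(215), np.uint8(222), np.uint8(226
[... 3276 characters left out ...]
uint8(223), np.uint8(226), np.uint8(223), np.uint8(221), np.uint8(219), np.uint8(222), np.uint8(226), np.uint8(222), np.uint8(154), np.uint8(106), np.uint8(99), np.uint8(105), np.uint8(111), np.uint8(139), np.uint8(183), np.uint8(188), np.uint8(184), np.uint8(185), np.uint8(189), np.uint8(183), np.uint8(185), np.uint8(186), np.uint8(184), np.uint8(185), np.uint8(187), np.uint8(186), np.uint8(185), np.uint8(185), np.uint8(185), np.uint8(180), np.uint8(185), np.uint8(187), np.uint8(208), np.uint8(228), np.uint8(232), np.uint8(229), np.uint8(228), np.uint8(228), np.uint8(227), np.uint8(230), np.uint8(230), np.uint8(228), np.uint8(228), np.uint8(226), np.uint8(225), np.uint8(229), np.uint8(225)]
```

```bash
cat > m.py <<'E'
from h import *
from scipy.ndimage import map_coordinates
from scipy.optimize import brentq
def edge(f,p,q,inside,sgn):
    "subpixel line through edge p-q; inside = unit-ish direction into face; sgn +1 brighter inside, -1 darker"
    g=cv2.cvtColor(cv2.imread(f'pics/{f}.png'),cv2.COLOR_BGR2GRAY).astype(float);p=np.array(p);q=np.array(q)
    t=(q-p)/np.linalg.norm(q-p);n=np.array([-t[1],t[0]]);n*=np.sign(n@inside)
    s=np.arange(-2.6,2.61,.1);pts=[]
    for a in np.linspace(.12,.88,30):
        c=p+a*(q-p);X=c[:,None]+n[:,None]*s
        v=map_coordinates(g,[X[1],X[0]],order=3);d=np.gradient(v)*sgn
        k=d.argmax();w=np.clip(d[max(k-7,0):k+8],0,None);pts.append(c+n*(w@s[max(k-7,0):k+8])/w.sum())
    pts=np.array(pts);l=cv2.fitLine(pts.astype(np.float32),cv2.DIST_HUBER,0,.01,.01).ravel()
    r=(pts-l[2:])@np.array([-l[1],l[0]]);return l[2:],l[:2],np.median(abs(r))
def height(fa,ea,sa,fb,eb,sb):
    a,ta,ra=edge(fa,*ea);b,tb,rb=edge(fb,*eb);n=np.array([-tb[1],tb[0]])
    h=lambda z:(proj('wrist',plane('wrist',a,z,sa),sb)[0]-b)@n
    z=brentq(h,.05,.12);return plane('wrist',a,z,sa)[0]*1000,round(ra,2),round(rb,2)
def px(v,o): return (np.array(v)+.5)/5-.5+o
def run(fa,sa,oa,fb,sb,ob,E):
    for n,(p,q,sg,p2,q2,sg2) in E.items():
        i=np.array([0,1 if 'near' in n else -1])
        P,ra,rb=height(fa,(px(p,oa),px(q,oa),i,sg),sa,fb,(px(p2,ob),px(q2,ob),i,sg2),sb)
        print(n,P.round(1),ra,rb)
S=lambda a,b:{'eef_pos':np.array(a),'tcp_rot':b}
run('w5',S([.63954762,.04410863,.24041761],[-179.978407,-.018274,179.831557]),(277,138),'w6',S([.56125847,.08831277,.18212027],[-179.69785,40.06415,179.912852]),(236,138),
 {'Pnear':((60,20),(232,50),1,(20,50),(210,74),1),'Pfar':((20,474),(150,496),1,(110,373),(182,376),1),
  'Gnear':((224,217),(385,243),1,(218,238),(390,254),1),'Gfar':((202,384),(350,406),-1,(208,342),(370,358),-1)})
import json
s5=json.load(open('w5.json'));s6=json.load(open('w6.json'))
run('w7',s5,(277,138),'w8',s6,(230,139),
 {'Pfar':((10,492),(150,514),1,(130,406),(180,410),1),'Pnear':((205,48),(240,54),1,(120,145),(202,153),1),
  'Gnear':((224,217),(385,243),1,(211,260),(370,272),1),'Gfar':((202,384),(350,406),-1,(208,347),(350,362),-1)})
E
python3 m.py
```

```text
Pnear [599.2  35.   73.4] 0.14 0.12
Pfar [707.   18.4  75.1] 0.09 0.17
Gnear [641.   67.5  84.8] 0.11 0.16
Gfar [681.5  66.3  84.7] 0.16 0.12
Pfar [705.9  15.1  85.8] 0.3 0.18
Pnear [602.1  48.1  84.3] 0.3 0.11
Gnear [641.   66.8  84.7] 0.13 0.14
Gfar [680.4  61.2  84.8] 0.16 0.15
```

Near-edge fits put the platform at about 84.4 mm and the gauge at 84.7 mm. I'll take two more oblique views to firm this up before leaving.

```bash
python3 -m handwheel '[[100,0,10,-8,0,0,0],[100,0,22,-15,0,0,0],[100,0,22,-15,0,0,0],[100,0,22,-15,0,0,0],[100,0,22,-15,0,0,0]]' 12
python3 -c "
from h import *;import json
im,st=snap('wrist','w9.png');json.dump({k:list(map(float,st[k])) for k in('eef_pos','tcp_rot')},open('w9.json','w'));print(st['qvel'].round(1),st['eef_pos'],st['tcp_rot'])"
python3 -m handwheel '[[100,-10,0,-10,0,5,0],[100,-20,0,-20,0,12,0],[100,-20,0,-20,0,15,0],[100,-20,0,-20,0,15,0],[100,-20,0,-20,0,15,0],[100,-20,0,-20,0,15,0]]' 12
python3 - <<'E'
from h import *;import json
im,st=snap('wrist','w10.png');json.dump({k:list(map(float,st[k])) for k in('eef_pos','tcp_rot')},open('w10.json','w'));print(st['time'],st['eef_pos'],st['tcp_rot'])
from m import *
s7=json.load(open('w5.json'));O=(277,138)
A={'Pnear':((205,48),(238,54),1),'Pfar':((10,492),(150,514),1),'Gnear':((224,217),(385,243),1),'Gfar':((202,384),(350,406),-1)}
print('---')
for f in ('w8','w9','w10'):
    s=json.load(open('w6.json' if f=='w8' else f+'.json'))
    for n,(p,q,sg) in A.items():
        i=np.array([0,1 if 'near' in n else -1]); p=px(p,O);q=px(q,O)
        if n=='Pnear': p=q-(q-p)*2
        B=proj('wrist',plane('wrist',[p,q],.0846,s7),s)
        if n=='Pnear': B[0]=B[1]-(B[1]-B[0])*.6; p=px((205,48),O)
        try:
            P,ra,rb=height('w7',(p,q,i,sg),s7,f,(B[0],B[1],i,sg),s);print(f,n,P.round(1),ra,rb)
        except Exception as e: print(f,n,e)
E
```

```text
time: 30.4
eef_pos: [0.5205, 0.1214, 0.2109]
tcp_rot: [-180.0, 40.0, 179.8]
force: [-0.1, 0.7, -0.6]
grip_width: 0.0881
grip_force: 0.0
[ 0.4  0.3 -0.4  0.  -0.2  0.   0. ] [0.52053563 0.1214311  0.2109291 ] [-179.99565662   40.02876708  179.75330952]
time: 31.05
eef_pos: [0.5249, 0.1221, 0.2407]
tcp_rot: [179.8, 25.1, 179.6]
force: [0.1, -0.1, 0.4]
grip_width: 0.0883
grip_force: 0.0
31.05 [0.52491838 0.12205899 0.24074365] [179.8064331   25.132013   179.58045553]
Pnear [599.2  34.9  73.4] 0.14 0.12
Pfar [707.   18.3  75.2] 0.09 0.17
Gnear [641.1  67.4  84.8] 0.11 0.16
Gfar [681.6  66.2  84.7] 0.16 0.12
Pfar [705.9  15.   85.8] 0.3 0.18
Pnear [602.1  48.   84.4] 0.3 0.11
Gnear [641.   66.7  84.8] 0.13 0.14
Gfar [680.4  61.1  84.8] 0.16 0.15
---
w8 Pnear [602.3  47.3  84. ] 0.34 0.13
w8 Pfar [706.1  15.   85.5] 0.3 0.56
w8 Gnear [641.   66.7  84.7] 0.13 0.13
w8 Gfar [680.4  61.1  84.9] 0.16 0.13
w9 Pnear [602.4  47.3  83.9] 0.34 0.02
w9 Pfar [705.9  15.   85.9] 0.3 0.37
w9 Gnear [641.   66.7  84.8] 0.13 0.15
w9 Gfar [680.4  61.1  85. ] 0.16 0.11
w10 Pnear [602.4  47.3  83.5] 0.34 0.03
w10 Pfar [706.7  14.9  84.2] 0.3 0.42
w10 Gnear [641.1  66.7  84.3] 0.13 0.16
w10 Gfar [680.3  61.1  85.1] 0.16 0.12
```

Estimates scatter by about 0.5 mm. Two sideways views, with a baseline across the long edges facing the gap, should settle it.

```bash
cat >> h.py <<'E'
def full(P,z,x=(-1,0,0),st=None):
    z=np.array(z,float)/np.linalg.norm(z);x=np.array(x,float);x-=z*(x@z);x/=np.linalg.norm(x)
    B=R.from_matrix(np.c_[x,np.cross(z,x),z]);st=robot.observe();A=R.from_euler('xyz',st['tcp_rot'],degrees=True)
    print('full',(A.inv().apply(np.array(P)-st['eef_pos'])*1000).round(1),np.degrees((A.inv()*B).as_rotvec()).round(1))
E
python3 -c "
from h import *
full([.655,.144,.247],[0,-.423,-.906])"
```

```text
full [-121.3   23.7   49.1] [24.6 24.7 -5.9]
```

```bash
python3 -m handwheel '[[100,-24,5,10,5,5,-1.2],[100,-48,10,20,10,10,-2.4],[100,-73,14,30,15,15,-3.6],[100,-97,19,40,20,20,-4.8],[100,-121,24,49,24.6,24.7,-5.9],[100,-121,24,49,24.6,24.7,-5.9],[100,-121,24,49,24.6,24.7,-5.9],[100,-121,24,49,24.6,24.7,-5.9],[100,-121,24,49,24.6,24.7,-5.9],[100,-121,24,49,24.6,24.7,-5.9]]' 12
python3 -c "
from h import *;import json
im,st=snap('wrist','w11.png');json.dump({k:list(map(float,st[k])) for k in('eef_pos','tcp_rot')},open('w11.json','w'));print(st['qvel'].round(1))
full([.655,-.054,.25],[0,.423,-.906])"
```

```text
time: 32.1
eef_pos: [0.6531, 0.1447, 0.2479]
tcp_rot: [-154.9, 0.0, -179.8]
force: [0.5, -0.7, -0.3]
grip_width: 0.0883
grip_force: 0.0
[-0.1  0.6 -0.  -0.8 -0.2  0.2  0.4]
full [  -1.2 -181.1   82.2] [-50.1  -0.    0.2]
```

```bash
python3 -m handwheel '[[100,0,-26,11,-7,0,0],[100,0,-52,22,-14,0,0],[100,0,-78,34,-21,0,0],[100,0,-104,46,-29,0,0],[100,0,-130,58,-36,0,0],[100,0,-156,70,-43,0,0],[100,-1,-181,82,-50,0,0],[100,-1,-181,82,-50,0,0],[100,-1,-181,82,-50,0,0],[100,-1,-181,82,-50,0,0],[100,-1,-181,82,-50,0,0],[100,-1,-181,82,-50,0,0]]' 12
cat > m2.py <<'E'
from h import *;import json
from m import edge
L=lambda f:json.load(open(f+'.json'))
s7=L('w5');S={'w7':s7,'w11':L('w11'),'w12':L('w12')}
px=lambda v:(np.array(v)+.5)/5-.5+np.array((277,138))
E={'P':((238,62),(158,505),np.array([-1,0])),'G':((222,222),(201,378),np.array([1,0]))}
W={n:plane('wrist',[px(p),px(q)],.0848,s7) for n,(p,q,i) in E.items()}
from scipy.optimize import brentq
for n,(p,q,i) in E.items():
    ed={}
    a0,b0=W[n]
    if n=='P': a0,b0=a0+.25*(b0-a0),a0+.9*(b0-a0)   # clear of the grip
    for f,s in S.items():
        e=proj('wrist',np.array([a0,b0]),s)
        im=cv2.cvtColor(cv2.imread(f'pics/{f}.png'),cv2.COLOR_BGR2GRAY).astype(int)
        c=e.mean(0).round().astype(int);print(n,f,e.round(0).tolist(),im[c[1],c[0]-7:c[0]+8].tolist())
        ed[f]=edge(f,e[0],e[1],i,1)
        print('  offset px',((ed[f][0]-e.mean(0))@(lambda t:np.array([-t[1],t[0]])/np.linalg.norm(t))(e[1]-e[0])).round(2),'resid',ed[f][2].round(2))
    for fa,fb in(('w11','w12'),('w7','w11'),('w7','w12')):
        a,_,_=ed[fa];b,t,_=ed[fb];nn=np.array([-t[1],t[0]])
        h=lambda z:(proj('wrist',plane('wrist',a,z,S[fa]),S[fb])[0]-b)@nn
        try: print('   ',n,fa,fb,round(brentq(h,.06,.11)*1000,2))
        except Exception as x: print(x)
E
python3 - <<'E'
from h import *;import json
im,st=snap('wrist','w12.png');json.dump({k:list(map(float,st[k])) for k in('eef_pos','tcp_rot')},open('w12.json','w'));print(st['qvel'].round(1))
E
python3 m2.py | grep -v near | grep -v far
```

```text
time: 33.35
eef_pos: [0.655, -0.0509, 0.2493]
tcp_rot: [155.1, -0.1, -179.6]
force: [-0.3, 0.5, 0.7]
grip_width: 0.0882
grip_force: 0.0
[ 0.3  0.5  0.4 -0.2 -0.1 -0.1  0.1]
P w7 [[320.0, 174.0], [310.0, 230.0]] [184, 186, 185, 192, 190, 186, 150, 117, 103, 105, 135, 149, 140, 145, 143]
  offset px 0.63 resid 0.13
P w11 [[301.0, 157.0], [293.0, 209.0]] [191, 192, 192, 192, 191, 195, 191, 135, 91, 91, 135, 146, 147, 139, 142]
  offset px 0.23 resid 0.06
P w12 [[333.0, 156.0], [323.0, 210.0]] [203, 202, 203, 205, 206, 211, 198, 145, 81, 86, 141, 161, 162, 158, 153]
  offset px 0.43 resid 0.13
    P w11 w12 84.52
    P w7 w11 83.95
    P w7 w12 85.14
G w7 [[321.0, 182.0], [317.0, 213.0]] [189, 189, 187, 141, 107, 104, 102, 128, 145, 147, 149, 146, 143, 138, 140]
  offset px -0.06 resid 0.18
G w11 [[302.0, 165.0], [299.0, 194.0]] [192, 190, 193, 193, 162, 114, 86, 102, 135, 147, 143, 144, 142, 140, 146]
  offset px 0.4 resid 0.09
G w12 [[334.0, 164.0], [330.0, 193.0]] [206, 206, 204, 185, 120, 74, 82, 138, 158, 162, 160, 152, 153, 155, 155]
  offset px 0.41 resid 0.11
    G w11 w12 84.63
    G w7 w11 85.39
    G w7 w12 83.83
```

The widest-baseline pair gives the platform at 84.5 mm and the gauge at 84.6 mm, so they are flush. The hand is clear of everything, so I'm handing in.

```bash
python3 -c "
from h import *
print(robot.observe()['qvel'].round(1)); print(robot.hand_in())"
```

```text
[ 0.4  0.3  0.3 -0.3 -0.1  0.   0.1]
the job is handed in; nothing more can be done
None
```

The crank is fully home on the shaft and was wound about 1.93 turns clockwise by its grip; the platform top measures within about 0.5 mm of the gauge tongue (84.5 vs 84.6 mm by the best camera pair). The job was handed in at about 33 s with the hand clear, and no verdict was returned.

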